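Latch the blue-lidded button box in the ironing corner

ROBOT

A 6-joint arm with a two-finger parallel gripper is mounted at the origin on the work surface. World frame = base frame: x ahead of the robot, y to its left, z up, the work surface at z = 0. Lengths are in m, angles in rad, forces in N, time in s.
With the tool pointing down it reaches from about 0.325 to 0.875 m from the base axis. Payload 4.4 kg.
Tool frame: the origin (TCP) lies at the centre of the arm's flange, where the gripper is bolted on; the fingertips stand 173 mm ahead of it and the grasp point (between the pads) lies 155 mm ahead of it; z points along the fingers, y is the line along which they close (so a half turn about z gives the same grasp; the last joint's range is limited). The gripper opens to 85 mm and grips with 20 to 120 N. Pads are 22 mm wide; open, the fingers measure 114 mm over their backs; the gripper's body (76 mm by 85 mm) begins 54 mm behind the grasp point. The pads swing forward as they close: fully open they stand 13 mm farther back than shut.
Start: joints at [-1.421, 0.207, 1.542, -0, 1.393, -0.15], TCP at [0.17, -0.549, 0.405] pointing down, gripper open.
Joint ranges: [-2.73, 2.73], [-0.86, 2.22], [0.23, 2.46], [-1.11, 4.25], [0.08, 2.63], [-2.82, 2.82]. Speed limits (rad/s): [2.79, 2.79, 3.14, 3.14, 3.14, 3.14].

INTERFACE

Orientations are given as a unit quaternion [w, x, y, z].
In Python, from plant import sensors, imaging, workorder gives the robot as it stands. The module is installed in compiled form; this text tells all that it offers.
- The arm moves only by the tool move_arm, never from a script. Its arguments are lists of equal length, an entry for each row: "translation": the shift along the tool's x, y, z in mm, a list of three; "yaw": the turn about the tool's z in degrees; "jaw": the closure, from 0 (fully open) to 1 (shut). In form: {"translation": [[x, y, z], ...], "yaw": [yaw, ...], "jaw": [jaw, ...]}. A call has 1 to 12 rows; each row shifts and turns the commanded pose from where the row before left it, along the tool's axes as they then stand; what a row does not reach is not made up. A row lasts 1/10 s, in which the tool goes at most 50 mm and 8.59 degrees, less where a joint would pass 70% of its speed; a pose out of reach is approached as far as the arm can. A call is refused whole if a number of a shift passes 50 or a number of a turn 8.59, either way. A call with a gripper value outside its range is refused whole. The fingers move at their own pace and stop on an object; the grip force is fixed at half the most. Time passes only in rows, so rows that do not move let the fingers close. It gives the time, the measured TCP pose, the force, the opening and the grip force at its end, in the units of the state.
- sensors.get_state(): the state, without advancing time (a new reading comes with each control period).
- imaging.grab_frame(name): name is "scene" or "top" or "wrist"; returns the picture (420x560x3 uint8, red, green, blue); there is no depth.
- imaging.camera_params(name): a dict with "intrinsics" (3x3 intrinsics, pixels), "rvec" (rotation vector, rad) and "tvec" (3), from world to camera coordinates, as OpenCV has them. Camera axes: x right, y down, z forward; pixel columns grow to the right and rows downward; lengths in m; the calibration is good to about 2 mm. A picture is of the moment at which its call begins: read the wrist's pose just before it. camera_params takes no time and is no camera call; for the wrist camera it gives the pose at the moment of the call.
- workorder.sign_off(): hands the job in; it is judged then, once.
The state is a dict: "t": time; "joint_pos": joint angles; "joint_velocities": joint speeds; "tau": joint torques, N m; "eef_pos": TCP position; "eef_rot": TCP orientation; "wrist_force": force on the tool from outside, world axes, zero at the start; "moment": the same for the moment, N m; "gripper_width": finger opening in m; "finger_force": force on a finger pad.
Only numpy, scipy, OpenCV 4.12 (cv2) and the standard library are available. Lean on these libraries where they do the work, as an engineer would, in place of code of your own. Each camera call takes 0.05 s, during which the arm holds its last target. There are 200 camera calls.

TASK

Fasten the toggle latch of the button box with the blue lid: swing its brass wire bail over so that it hooks over the keeper on the lid, then press the yellow-tipped lever down past centre until it stays down by itself and holds the lid pulled tight. Leave the latch of the grey-lidded box open.

Things in the scene. Friction and masses are not known exactly. Their poses are not given: they have to be found in the camera images.
- blue_box: White button box, BLUE lid, fixed; 175 long (its x), 100 wide, flat top 60 mm up. Origin: centre of its underside, z up, x from the white latch deck (-x) to the lid (+x). Latch on its middle line y=0. Frame of all (x, z) mm here. Lever and 4 mm wire bail hinge about y. At the start the bail leans back to -x, crossbar near (-53 to -67, 164 to 170). Lid slides to -x against a spring seal.
- blue_bail (a joint): Brass U-shaped bail, pivoted on the lever 24 mm from its hinge: 80 long, legs at y=+-25 beside the lever, crossbar at the free end. Rad, relative to the lever: 0 = folded back (start), grows swinging forward to the lid; 2.45 to 2.65 = over and behind the keeper, lever still up; 3.7 = closed. Turns freely: pushed at the crossbar to +x past x=-15 it falls on to the lid by its weight.
- blue_lever (a joint): Lever, hinge at (-17.5, 74) of the box: handle 52 long, 24 wide, 5 mm thick, yellow tip 32 wide. Rad: 0 = open, leaning 10 deg to the lid; 0.17 = upright, tip 126 mm up; grows swinging back to -x and down; 1.35 = dead centre; 1.68 = flat at its stop, top face 80 mm up. Stays where left; with the bail hooked it takes 2 to 3 N at the tip, and past centre the seal holds it down.
- blue_keeper (a point): Foot of the keeper, on the lid top at its post's far (+x) face: (40, 60) in the box frame. The keeper is a steel hook 30 wide (y), 14 mm high, with a 3 mm lip at its top pointing to +x. The bail's crossbar must drop on to the lid on its +x side. Closing the latch on the hooked bail pulls keeper and lid 3 to 4 mm to -x; unheld they spring back.
- grey_lever (a joint): Lever angle, rad, of the same latch on the otherwise equal box with the GREY lid (the wrong one): 0 to 0.15 at the start, 1.68 = pressed flat.

How it is judged:
On the way:
1. the blue box's bail lies over and behind the keeper while its lever is still up (value of joint blue_bail above 2.33 rad and value of joint blue_lever below 0.6 rad), for 0.2 s.
At the end, for the whole second after the job is handed in: The blue box's lever is down past centre and at rest (lever angle over 1.55 rad) and the hooked bail holds the keeper and lid pulled in by 2 mm or more; the grey box's lever was never pressed beyond 0.6 rad (value of joint blue_lever above 1.55 rad and x of blue_keeper in the frame of blue_box below 0.0383 m and velocity of joint blue_lever between -0.05 and 0.05 rad/s); the robot touches nothing.
It fails at once if the lever of the grey-lidded box is pressed (value of joint grey_lever above 0.6 rad).
It also fails if it takes over 38 s, if anything falls off the work surface, if the arm or the gripper's body presses on something with over 40 N, if the wrist force passes 120 N, or if a joint passes its speed limit or range.

## Working session

There is one attempt and no reset: what is moved stays moved. The work goes in short steps, Python scripts to look and compute and a tool call to move; the robot and the scene stay as the last step left them, time stands still between calls to the robot, and variables do not carry over. Pictures are saved under pics/ and viewed, at most 10 in all, crops included, and the job is handed in when it is done.

Besides the shell and the picture viewer there is one more tool, called in YAML: its name, and indented under it one key for each argument. move_arm: Moves the arm, as the interface text tells. Its arguments: {"type":"object","properties":{"translation":{"type":"array"},"yaw":{"type":"array"},"jaw":{"type":"array"}},"required":["translation","yaw","jaw"]}

```bash
mkdir -p pics; python3 - <<'E'
from plant import sensors, imaging
import cv2
print(sensors.get_state())
for n in("scene","top"):
    im=imaging.grab_frame(n); cv2.imwrite(f"pics/{n}0.png",im[:,:,::-1]); p=imaging.camera_params(n); print(n,p)
E
```

```text
{'t': 0.0, 'joint_pos': array([-1.42052073e+00,  2.07426203e-01,  1.54297530e+00, -2.50399515e-05,
        1.39351218e+00, -1.50478368e-01]), 'joint_velocities': array([-0.00064773,  0.00142709,  0.00085367, -0.00122446, -0.00042239,
       -0.00053217]), 'tau': array([ 1.47850213e-03, -3.83029246e+01, -2.91597837e+01, -1.56573092e-04,
        1.04347378e-02,  1.19995713e-05]), 'eef_pos': array([ 0.17027955, -0.54881868,  0.40351166]), 'eef_rot': array([-1.16051549e-03,  9.88713673e-01,  1.49812968e-01, -1.22035114e-05]), 'wrist_force': array([-0.23506906, -0.25207314, -0.48192575]), 'moment': array([ 0.01597841, -0.03844114,  0.01820885]), 'finger_force': 0.0, 'gripper_width': 0.0855275618821603}
scene {'intrinsics': array([[395.42546311,   0.        , 280.01732144],
       [  0.        , 395.42546311, 203.58221189],
       [  0.        ,   0.        ,   1.        ]]), 'rvec': array([ 2.01931941,  1.21603726, -0.52119517]), 'tvec': array([-0.2886547 , -0.28345391,  1.12189502])}
top {'intrinsics': array([[465.06113776,   0.        , 282.16096223],
       [  0.        , 465.06113776, 209.39294447],
       [  0.        ,   0.        ,   1.        ]]), 'rvec': array([ 2.19769842, -2.16595054,  0.0858365 ]), 'tvec': array([-0.01990889,  0.58651838,  0.82258276])}
```

View pics/top0.png

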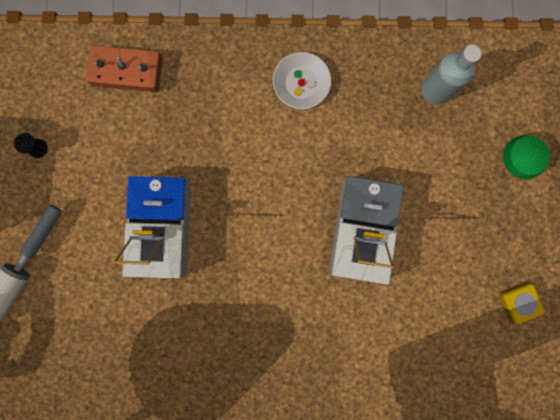

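View pics/scene0.png

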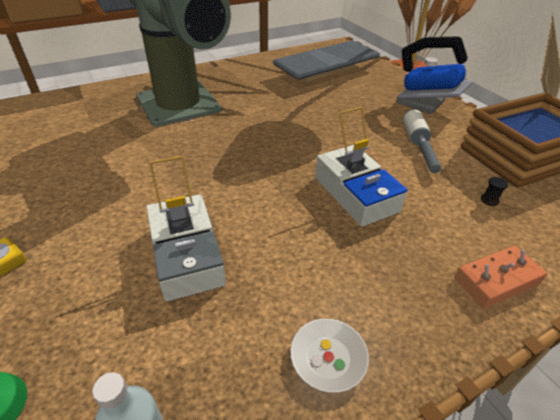

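The top view shows the blue box at about (155,228): lid towards the top of the picture, keeper at (152,203), yellow tip at (142,233) and bail crossbar at about (130,262). The grey box is at (368,230). In the scene view the blue lid is at (375,187) and the upright bail at (355,115).

```bash
cat > h.py <<'E'
import numpy as np, cv2
from scipy.spatial.transform import Rotation as R
def ray(p,uv):
    M=cv2.Rodrigues(p["rvec"])[0]; d=M.T@np.linalg.inv(p["intrinsics"])@np.array([uv[0],uv[1],1.]); return -M.T@p["tvec"],d
def plane(p,uv,z):
    c,d=ray(p,uv); return c+d*(z-c[2])/d[2]
def tri(p,a,q,b):
    c,d=ray(p,a); e,f=ray(q,b); s=np.linalg.lstsq(np.c_[d,-f],e-c,rcond=None)[0]
    return (c+d*s[0]+e+f*s[1])/2, np.linalg.norm(c+d*s[0]-e-f*s[1])
def mask(im,lo,hi):
    return cv2.inRange(cv2.cvtColor(im,cv2.COLOR_RGB2HSV),lo,hi)
E
python3 - <<'E'
from h import *
from plant import imaging
P={n:imaging.camera_params(n) for n in("scene","top")}
I={n:cv2.imread(f"pics/{n}0.png")[:,:,::-1].copy() for n in P}
B={"top":(110,170,80,90),"scene":(310,100,100,130)}
yc={}
for n in P:
    x,y,w,h=B[n]; im=I[n][y:y+h,x:x+w]
    hsv=cv2.cvtColor(im,cv2.COLOR_RGB2HSV)
    m=mask(im,(108,150,60),(130,255,255)); c=max(cv2.findContours(m,0,2)[0],key=cv2.contourArea)
    print(n,"blue V pct",np.percentile(hsv[...,2][m>0],[5,25,50,75,95]))
    if n=="top":
        r=cv2.minAreaRect(c); q=cv2.boxPoints(r)+[x,y]; print(q)
        for k in q: print(np.round(plane(P[n],k,.06),4))
    m=mask(im,(20,180,150),(30,255,255)); cs=sorted(cv2.findContours(m,0,2)[0],key=cv2.contourArea)[-2:]
    for c in cs: print("yel",cv2.contourArea(c),cv2.minAreaRect(c)[0]+np.array([x,y]))
    # white/dark metal keeper
    cv2.imwrite(f"pics/c_{n}.png",cv2.resize(im[:,:,::-1],None,fx=5,fy=5,interpolation=cv2.INTER_CUBIC)[:600])
a=cv2.imread("pics/c_top.png");b=cv2.imread("pics/c_scene.png")
h=max(a.shape[0],b.shape[0]);z=np.zeros((h,a.shape[1]+b.shape[1],3),np.uint8);z[:a.shape[0],:a.shape[1]]=a;z[:b.shape[0],a.shape[1]:]=b
cv2.imwrite("pics/c.png",cv2.resize(z,(800,int(h*800/z.shape[1]))));print(z.shape)
E
```

```text
scene blue V pct [107.  158.  168.  172.  188.6]
yel 14.0 [361.51376343 141.04587555]
top blue V pct [110.5 145.  148.  151.  162. ]
[[127. 177.]
 [184. 177.]
 [184. 219.]
 [127. 219.]]
[0.6366 0.2605 0.06  ]
[0.6381 0.1609 0.06  ]
[0.5646 0.1587 0.06  ]
[0.5632 0.2575 0.06  ]
yel 33.5 [142. 232.]
(600, 900, 3)
```

View pics/c.png

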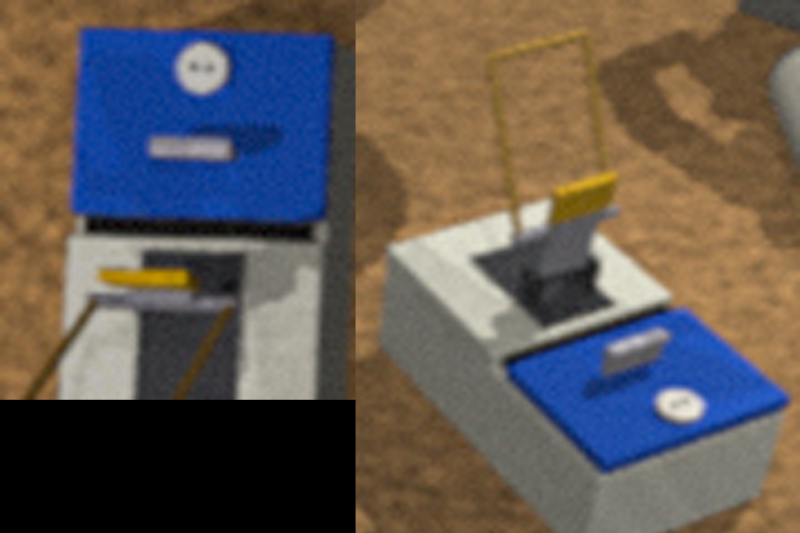

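The crop confirms the lid's corners, the button on the lid, the keeper lip at crop (191,149), and the bail leaning back towards the deck.

```bash
cat >> h.py <<'E'
import json
def box():
    b=json.load(open("box.json")); return np.array(b["o"]),b["yaw"]
def tipbox(s):
    o,y=box(); e=np.array(s["eef_pos"]); c,n=np.cos(y),np.sin(y)
    q=s["eef_rot"]; M=R.from_quat([q[1],q[2],q[3],q[0]]).as_matrix()
    t=e+M[:,2]*.173; d=t[:2]-o
    return np.round([1e3*(c*d[0]+n*d[1]),1e3*(-n*d[0]+c*d[1]),1e3*t[2]],1), np.degrees(np.arctan2(M[1,0],M[0,0])-y)
E
python3 - <<'E'
from h import *
from plant import imaging,sensors
p=imaging.camera_params("top"); k=800/900*5
f=lambda u,v,z:plane(p,(110+u/k,170+v/k),z)
c=[f(*a,.06) for a in((80,28),(333,36),(325,220),(73,212))]
far=(c[0]+c[1])/2; near=(c[2]+c[3])/2
print("W",np.linalg.norm(c[0]-c[1]),"L",np.linalg.norm(far-near))
d1=far-near; d2=c[0]-c[1]; y1=np.arctan2(d1[1],d1[0]); y2=np.arctan2(-d2[0],d2[1]); print("yaw",np.degrees([y1,y2]))
yaw=(y1+y2)/2; u=np.array([np.cos(yaw),np.sin(yaw)])
o=far[:2]-.0875*u
json.dump({"o":o.tolist(),"yaw":yaw},open("box.json","w")); print("o",o)
def tb(w): d=w[:2]-o; return np.round(1e3*np.array([u@d,u[0]*d[1]-u[1]*d[0]]),1)
print("keeper top",tb(f(191,149,.074)),"lip edge",tb(f(191,138,.074)),"lever tip",tb(f(145,275,.125)))
print(tipbox(sensors.get_state()))
im=cv2.imread("pics/top0.png")[:,:,::-1].copy()[230:280,110:190]
m=mask(im,(12,120,90),(28,255,255)); print(m.shape)
E
```

```text
W 0.09952870254852102 L 0.0724448016856653
yaw [-0.27686399 -0.98488829]
o [0.54954983 0.20997612]
keeper top [40. -0.] lip edge [44.3  0.2] lever tip [-9.9  0. ]
(array([-370.9, -762.6,  230.6]), np.float64(17.86417505364387))
(50, 80)
```

move_arm:
  translation:
    - [0,0,0]
    - [0,0,0]
    - [0,0,0]
    - [28,-40,0]
    - [28,-40,0]
    - [28,-40,0]
    - [28,-40,0]
    - [28,-40,0]
    - [28,-40,0]
    - [28,-40,0]
    - [28,-40,0]
    - [28,-40,0]
  yaw: [6,6,5.9,0,0,0,0,0,0,0,0,0]
  jaw: [1,1,1,1,1,1,1,1,1,1,1,1]

```text
t: 1.3
eef_pos: [0.4271, -0.1902, 0.4044]
eef_rot: [-0.0, 1.0, -0.006, -0.0]
wrist_force: [1.4, -0.2, 0.1]
gripper_width: -0.0
finger_force: 0.0
```

move_arm:
  translation:
    - [0,-40,0]
    - [0,-40,0]
    - [0,-40,0]
    - [0,-40,0]
    - [0,-40,0]
    - [0,-40,0]
    - [0,-40,0]
    - [0,-40,0]
    - [0,-40,0]
    - [0,-40,0]
    - [0,0,0]
    - [0,0,0]
  yaw: [0,0,0,0,0,0,0,0,0,0,0,0]
  jaw: [1,1,1,1,1,1,1,1,1,1,1,1]

```text
t: 2.5
eef_pos: [0.4307, 0.2084, 0.4041]
eef_rot: [0.0, 1.0, -0.005, -0.001]
wrist_force: [0.1, -0.0, 0.4]
gripper_width: 0.0003
finger_force: 0.0
```

```bash
python3 - <<'E'
from h import *
from plant import imaging,sensors
print(tipbox(sensors.get_state()))
im=imaging.grab_frame("wrist"); cv2.imwrite("pics/w1.png",im[:,:,::-1])
E
```

```text
(array([-119. ,   -3. ,  231.1]), np.float64(0.10502863901788666))
```

View pics/w1.png

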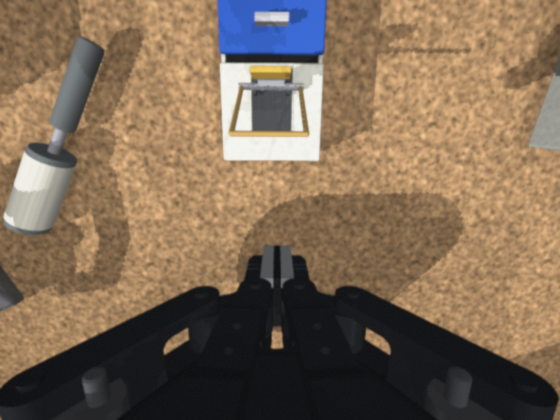

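The wrist view shows the blue box's bail crossbar centred at column 269, with the closed fingertips at column 277. So the fingers are lined up with the latch to within 3 mm.

move_arm:
  translation:
    - [0,-3,40]
    - [0,0,41]
    - [0,0,0]
    - [20,0,0]
    - [15,0,0]
    - [10,0,0]
    - [10,0,0]
    - [10,0,0]
    - [10,0,0]
    - [10,0,0]
    - [10,0,0]
    - [0,0,0]
  yaw: [0,0,0,0,0,0,0,0,0,0,0,0]
  jaw: [1,1,1,1,1,1,1,1,1,1,1,1]

```text
t: 3.75
eef_pos: [0.5275, 0.2097, 0.3238]
eef_rot: [-0.0, 1.0, -0.006, 0.0]
wrist_force: [-0.6, 0.7, -0.3]
gripper_width: -0.0002
finger_force: 0.0
```

move_arm:
  translation:
    - [7,0,0]
    - [7,0,0]
    - [6,0,0]
    - [0,0,0]
    - [0,0,0]
    - [0,0,0]
    - [0,0,0]
    - [0,0,0]
  yaw: [0,0,0,0,0,0,0,0]
  jaw: [1,1,1,1,1,1,1,1]

```text
t: 4.55
eef_pos: [0.546, 0.2095, 0.3237]
eef_rot: [0.0, 1.0, -0.006, -0.0]
wrist_force: [-0.4, -0.6, 0.3]
gripper_width: 0.0002
finger_force: 0.0
```

```bash
python3 - <<'E'
from h import *
from plant import imaging,sensors
print(tipbox(sensors.get_state()))
a=imaging.grab_frame("scene"); cv2.imwrite("pics/s2.png",cv2.resize(a[90:230,290:450,::-1],None,fx=4,fy=4,interpolation=cv2.INTER_CUBIC))
E
```

```text
(array([ -3.6,  -0.5, 150.7]), np.float64(-0.028751332897870942))
```

View pics/s2.png

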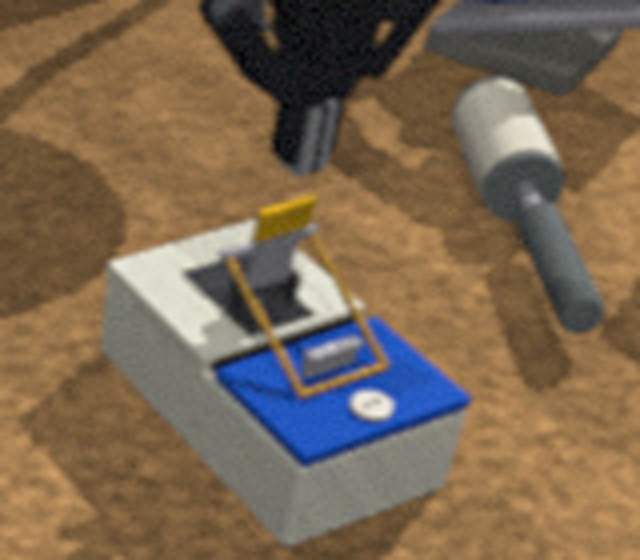

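The bail has dropped over the keeper onto the lid, with its crossbar at crop (345,385), on the +x side of the keeper. The lever is still up. Next I move in front of the lever and swing it back.

move_arm:
  translation:
    - [24,0,0]
    - [0,0,20]
    - [0,0,17]
    - [-14,0,0]
    - [-11,0,-1]
    - [-11,0,0]
    - [-7,0,2]
    - [-7,0,4]
    - [-4,0,3]
    - [-4,0,4]
    - [-3,0,4]
    - [0,0,0]
  yaw: [0,0,0,0,0,0,0,0,0,0,0,0]
  jaw: [1,1,1,1,1,1,1,1,1,1,1,1]

```text
t: 5.8
eef_pos: [0.5081, 0.2099, 0.2693]
eef_rot: [0.0, 1.0, -0.006, -0.002]
wrist_force: [0.4, 0.5, -0.1]
gripper_width: 0.0004
finger_force: 0.3
```

```bash
python3 - <<'E'
from h import *
from plant import imaging,sensors
s=sensors.get_state();print(tipbox(s),s["wrist_force"])
a=imaging.grab_frame("scene"); cv2.imwrite("pics/s3.png",cv2.resize(a[90:230,290:450,::-1],None,fx=4,fy=4,interpolation=cv2.INTER_CUBIC))
E
```

```text
(array([-42. ,  -0.6,  96.3]), np.float64(-0.028125622025956473)) [ 0.40548939  0.54007512 -0.06890336]
```

View pics/s3.png

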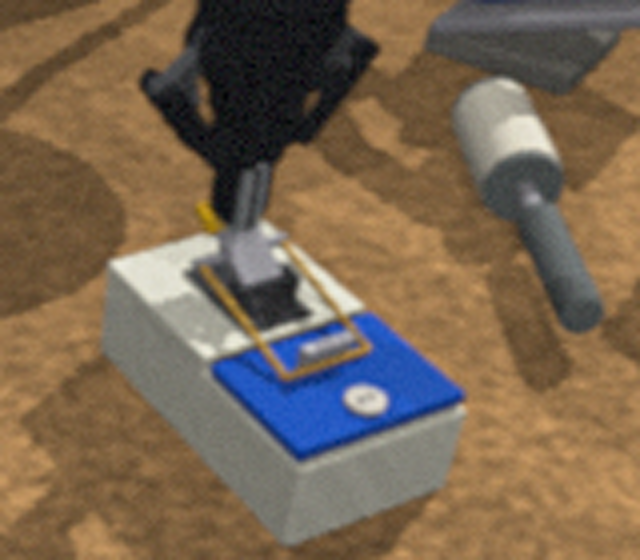

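The lever is swinging back with the fingers on it, and the crossbar at crop (330,365) is still on the far side of the keeper. I keep pressing down.

move_arm:
  translation:
    - [-2,0,3]
    - [-2,0,4]
    - [-1,0,3]
    - [-1,0,3]
    - [0,0,3]
    - [0,0,2]
    - [0,0,1]
    - [0,0,0]
    - [0,0,0]
  yaw: [0,0,0,0,0,0,0,0,0]
  jaw: [1,1,1,1,1,1,1,1,1]

```text
t: 6.75
eef_pos: [0.5031, 0.21, 0.2524]
eef_rot: [0.0, 1.0, -0.006, -0.0]
wrist_force: [-1.7, -0.5, 6.0]
gripper_width: -0.0003
finger_force: 2.4
```

```bash
python3 - <<'E'
from h import *
from plant import sensors
s=sensors.get_state();print(tipbox(s),s["wrist_force"])
E
```

```text
(array([-46.6,  -0.5,  79.4]), np.float64(-0.029365409321726633)) [-1.65377298 -0.51164988  5.99055312]
```

move_arm:
  translation:
    - [0,0,2]
    - [0,0,0]
    - [0,0,-5]
    - [0,0,-20]
    - [0,0,-40]
    - [0,0,-40]
    - [-40,0,-30]
    - [-40,0,0]
    - [-40,0,0]
    - [0,0,0]
    - [0,0,0]
  yaw: [0,0,0,0,0,0,0,0,0,0,0]
  jaw: [1,1,1,1,1,1,1,1,1,1,1]

```text
t: 7.85
eef_pos: [0.3826, 0.2115, 0.3849]
eef_rot: [-0.0, 1.0, -0.005, 0.001]
wrist_force: [0.2, 0.1, 0.6]
gripper_width: 0.0002
finger_force: 0.0
```

```bash
python3 - <<'E'
from h import *
from plant import imaging,sensors
s=sensors.get_state();print(tipbox(s),s["wrist_force"])
p=imaging.camera_params("scene"); a=imaging.grab_frame("scene")
cv2.imwrite("pics/s4.png",cv2.resize(a[90:230,290:450,::-1],None,fx=4,fy=4,interpolation=cv2.INTER_CUBIC))
# lid shift: centroid of the white button on the lid, before and after
for im in(cv2.imread("pics/scene0.png")[:,:,::-1].copy(),a):
    m=mask(im[180:202,368:398],(0,0,150),(180,90,255)); c=max(cv2.findContours(m,0,2)[0],key=cv2.contourArea); mo=cv2.moments(c)
    w=plane(p,(368+mo["m10"]/mo["m00"],180+mo["m01"]/mo["m00"]),.063); print(cv2.contourArea(c),np.round(w*1e3,1))
E
```

```text
(array([-166.7,   -0.3,  211.9]), np.float64(0.012799349598850776)) [0.19276876 0.12967646 0.55237669]
50.0 [624.3 211.   63. ]
51.0 [621.1 210.7  63. ]
```

View pics/s4.png

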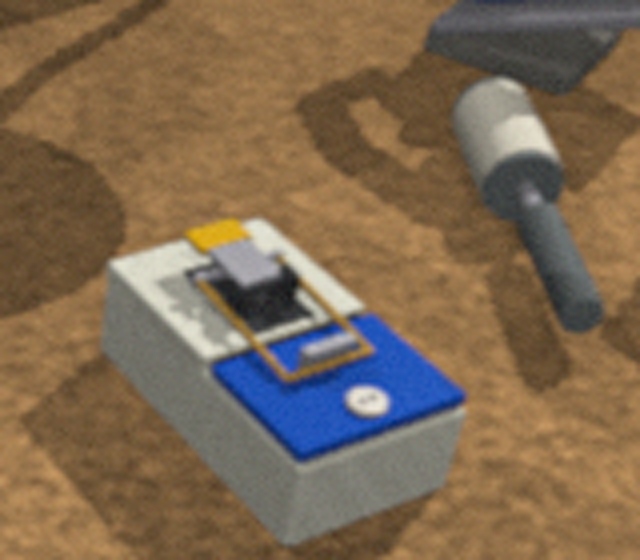

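The lever now lies flat, with its yellow tip at crop (217,235), and stays down with the arm clear. The bail is hooked over the keeper and the lid has moved 3.2 mm towards -x, which is in the expected range.

```bash
python3 -c "
from plant import workorder
print(workorder.sign_off())"
```

```text
the job is handed in; nothing more can be done
None
```

The blue box's latch is fastened and the job is handed in: the bail is hooked over the keeper, the lever stays flat by itself, the lid is pulled in about 3.2 mm, and the arm did not touch the grey-lidded box.

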